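Load the drilling jig and close it with its bush plate

ROBOT

A 6-joint arm with a two-finger parallel gripper is mounted at the origin on the work surface; the furniture and walls round the work are solid. World frame = base frame: x ahead of the robot, y to its left, z up, the work surface at z = 0. Lengths are in m, angles in degrees, forces in N, time in s.
With the tool pointing down it reaches from about 0.325 to 0.85 m from the base axis. Payload 15.5 kg.
Tool frame: the origin (TCP) lies midway between the tips of the shut fingers; the grasp point (between the pads) lies 19 mm behind it; z points along the fingers, y is the line along which they close (so a half turn about z gives the same grasp; the last joint's range is limited). The gripper opens to 91 mm and grips with 3 to 60 N. Pads are 32 mm wide; open, the fingers measure 118 mm over their backs; the gripper's body (76 mm by 178 mm) begins 60 mm behind the grasp point.
Start: joints at [59.616, 28.281, 77.091, -0, 74.628, -5.472], TCP at [0.263, 0.567, 0.214] pointing down, gripper open.
Joint ranges: [-166.48, 166.48], [-47.26, 123.95], [12.59, 153.08], [-70.14, 250.14], [6.76, 159.57], [-176.63, 176.63]. Speed limits (degrees/s): [108.29, 108.29, 147.25, 172.46, 172.46, 172.46].

INTERFACE

Orientations are given as a 3x3 rotation matrix whose columns are the frame's x, y, z axes.
In Python, from bench import ctrl gives the robot as it stands. The module is installed in compiled form; this text tells all that it offers. Calls block until the motion is done:
- ctrl.goto(position, orientation): joint-space move of the TCP to a pose.
- ctrl.move_l(position, vel=0.15, ori=None, contact_N=None): straight line of the TCP; ori=None keeps the orientation; vel is the mean speed in m/s. With contact_N (N) it stops when the force on the tool has changed by that much, and returns True; else False.
- ctrl.movej(angles): joint-space move.
- ctrl.command_gripper(opening): opening from 0.0 (shut) to 1.0 (fully open); the grip force is fixed at half the most; returns when the fingers have stopped.
- ctrl.sleep(seconds).
- ctrl.ik(position, orientation): joint angles nearest the present ones, or None.
- ctrl.read_camera(name): name is "scene" or "top"; returns the picture (480x640x3 uint8, blue, green, red); there is no depth.
- ctrl.camera_params(name): a dict with "fx", "fy", "cx", "cy" (pixels), "pose" (4x4, takes a point from camera to world coordinates). Camera axes: x right, y up, looking along -z (the intrinsics and any distortion apply to the point x, -y, -z); pixel columns grow to the right and rows downward; lengths in m; the calibration is good to about 2 mm. A picture is of the moment at which its call begins. camera_params takes no time and is no camera call.
A pose or a line that the arm cannot do raises ctrl.MotionError and nothing moves.
- ctrl.sign_off(): hands the job in; it is judged then, once.
Readings, each from a call of its own:
- ctrl.current_t(): time.
- ctrl.current_q(): joint angles.
- ctrl.current_dq(): joint speeds.
- ctrl.current_effort(): joint torques, N m.
- ctrl.current_tool_pos(): TCP position.
- ctrl.current_eef_rot(): TCP orientation.
- ctrl.current_contact_force(): force on the tool from outside, world axes, zero at the start.
- ctrl.current_wrist_torque(): the same for the moment, N m.
- ctrl.current_grip_width(): opening from 0.0 (shut) to 1.0 (fully open).
- ctrl.current_grasp_force(): force on a finger pad.
Only numpy, scipy, OpenCV 4.12 (cv2) and the standard library are available. Lean on these libraries where they do the work, as an engineer would, in place of code of your own. Each camera call takes 0.05 s, during which the arm holds its last target. There are 200 camera calls.

TASK

Load the drilling jig: lay the square-section pine offcut lengthwise in the jig's nest, flat between the two raised end blocks, then take the metal plate by its wooden grip and lower it over the jig's two locating pins until it lies flush on both end blocks. Keep hold of the plate until it is down rather than dropping it on, and leave the other things on the bench alone.

Things in the scene. Friction and masses are not known exactly. Their poses are not given: they have to be found in the camera images.
- jig_nest (a point): drilling jig fixed to the bench, long along its y: plywood slab 100x210x12 mm, a wooden end block at each end, a nest between them. Point: centre of the nest's floor, 12 mm over the bench; z up. Nest 104 mm long (y, between the blocks) and 50 wide (x, between four 12 mm high corner lugs, 20 mm long, at the blocks; sides open for fingers over the middle 64 mm)
- jig_seat (a point): same jig, same axes: point over the nest's centre, level with the tops of the two end blocks (each 90x50x40 mm), 52 mm over the bench, 40 over the nest's floor. On the blocks stand steel locating pins at y = +77 and -77 mm, x = 0: 13 mm thick, 24 mm high, the top 11 mm tapered to 5 mm
- plate_grip (a point): bush plate, loose, flat on the bench: aluminium 90x200x12 mm, long along its y, 0.45 kg; wooden grip block 22x44x45 mm (x,y,z) amid its top. Point: the grip's centre, 34.5 mm over the plate's underside, 22.5 over its top. 17.5 mm through holes at y = +77 and -77 mm; two drill bushes (18 mm discs, 4 high) at y = +40, -40. Fits the pins either way round; z up
- bush_plate: the same plate: origin at the centre of its underside, same axes
- blank_center (a point): square-section pine offcut to be drilled, loose, lying on the bench: 38 x 90 x 38 mm (x, y, z), long along its own y, about 0.06 kg. This point is its centre; z up. It may lie in the nest either way round
- blank: the same offcut: origin at the centre of its underside as it lies at the start
- short_offcut: bystander: thinner, shorter pine offcut 45 x 70 x 19 mm; origin at the centre of its underside
- sanding: bystander: cork sanding block 68 x 117 x 34 mm; origin at the centre of its underside

How it is judged:
By the outcome, as a careful person would: the job done as asked, in the order asked, and still so for the second after the job is handed in, with the robot touching nothing.
It also fails if it takes over 64 s, if anything falls off the work surface, if the arm or the gripper's body presses on something with over 40 N, if the wrist force passes 120 N, or if a joint passes its speed limit or range.

## Working session

There is one attempt and no reset: what is moved stays moved. The work goes in short steps, each a Python script; the robot and the scene stay as the last script left them, time stands still between calls to the robot, and variables do not carry over. Pictures are saved under pics/ and viewed, at most 10 in all, crops included, and the job is handed in when it is done.

```bash
mkdir -p pics; python3 - <<'E'
from bench import ctrl
import cv2
for n in("top","scene"):
    cv2.imwrite(f"pics/{n}0.png",ctrl.read_camera(n)); p=ctrl.camera_params(n); print(n,p)
print(ctrl.current_t(),ctrl.current_eef_rot())
E
```

```text
top {'fx': 616.878524165664, 'fy': 616.878524165664, 'cx': 322.021378484592, 'cy': 236.9628041289401, 'pose': array([[ 0.00893865,  0.98763656, -0.15650598,  0.26708926],
       [-0.99978837,  0.01172707,  0.01690237,  0.0030563 ],
       [ 0.01852876,  0.15632178,  0.98753237,  1.48735634],
       [ 0.        ,  0.        ,  0.        ,  1.        ]])}
scene {'fx': 545.7181460446982, 'fy': 545.7181460446982, 'cx': 318.35292020372583, 'cy': 238.9693308908412, 'pose': array([[ 0.62069555,  0.39493911, -0.67731834, -0.53134369],
       [-0.78385771,  0.33179136, -0.5248634 , -0.77482518],
       [ 0.01743929,  0.85670158,  0.51551748,  0.838345  ],
       [ 0.        ,  0.        ,  0.        ,  1.        ]])}
0.1 [[-9.06948253e-01  4.21241726e-01 -5.24537149e-04]
 [ 4.21242047e-01  9.06947731e-01 -9.75418928e-04]
 [ 6.48406241e-05 -1.10561159e-03 -9.99999387e-01]]
```

View pics/top0.png

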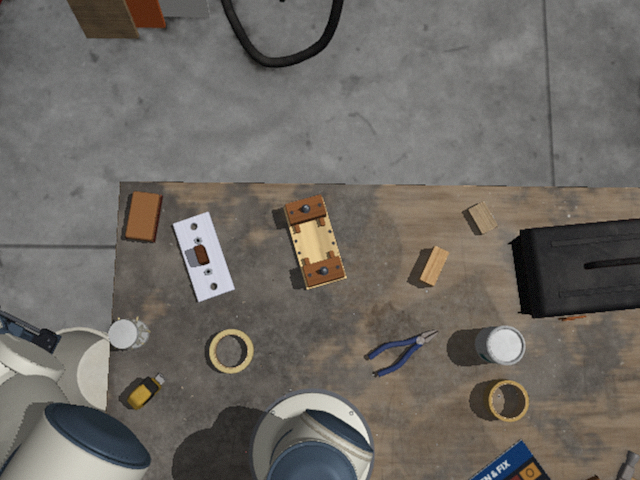

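View pics/scene0.png

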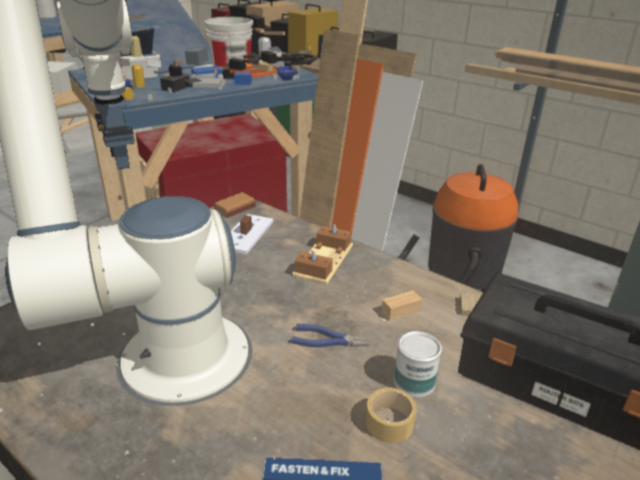

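```bash
python3 - <<'E'
import cv2
a=cv2.imread("pics/top0.png")
cv2.imwrite("pics/c1.png",cv2.resize(a[185:310,165:355],None,fx=4,fy=4,interpolation=cv2.INTER_CUBIC))
cv2.imwrite("pics/c2.png",cv2.resize(a[235:295,405:465],None,fx=10,fy=10,interpolation=cv2.INTER_CUBIC))
E
```

```text
(no output)
```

View pics/c1.png

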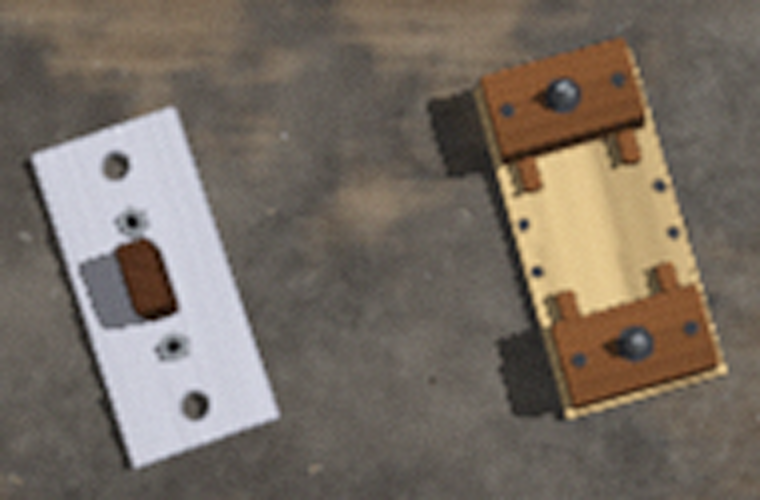

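View pics/c2.png

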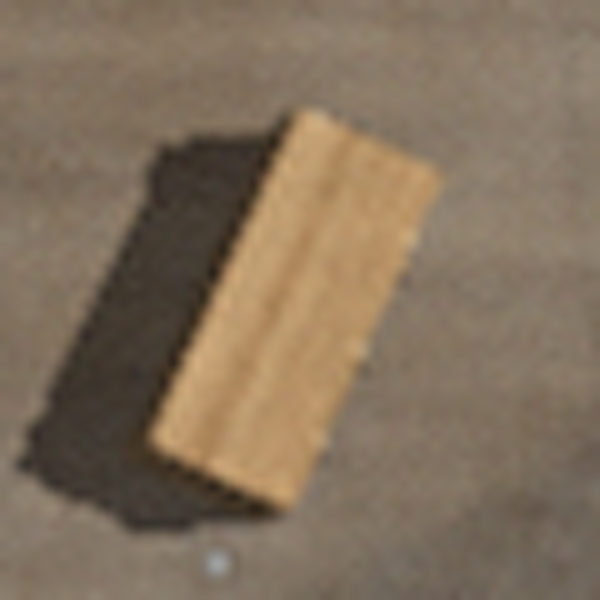

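```bash
cat >h.py <<'E'
import numpy as np, cv2
from bench import ctrl
from scipy.optimize import least_squares
def proj(n,P):
    p=ctrl.camera_params(n);T=p["pose"];c=(np.atleast_2d(P)-T[:3,3])@T[:3,:3]
    return np.c_[p["cx"]+p["fx"]*c[:,0]/-c[:,2],p["cy"]-p["fy"]*c[:,1]/-c[:,2]]
def place(s,L):
    a=s[2];R=np.array([[np.cos(a),-np.sin(a),0],[np.sin(a),np.cos(a),0],[0,0,1]])
    return np.asarray(L)@R.T+[s[0],s[1],0]
def fit(n,L,px,s0):
    r=least_squares(lambda s:(proj(n,place(s,L))-px).ravel(),s0,loss="soft_l1")
    return r.x,(proj(n,place(r.x,L))-px)
E
python3 - <<'E'
from h import *
o=np.array([165,185]);h=.0125
c=lambda l,o,k:(np.array(l)+.5)/k-.5+o
# label order: image top-left, top-right, bottom-right, bottom-left ; local +x=image right, +y=image up => yaw ~ -90
def rect(w,l,z): return [(-w,l,z),(w,l,z),(w,-l,z),(-w,-l,z)]
L=rect(.045,.1,.012)+[(0,.077,.012),(0,-.077,.012)]
plate,e=fit("top",L,c([(32,158),(175,106),(280,415),(135,468),(116,164),(195,405)],o,4),[.5,.2,-1.5]);print("plate",plate,np.degrees(plate[2]),e.round(1).tolist())
L=[(-.045,.102,.052),(.045,.102,.052),(-.045,.052,.052),(.045,.052,.052),(.045,-.102,.052),(-.045,-.102,.052),(.045,-.052,.052),(-.045,-.052,.052)]
px=[(482,78),(628,38),(503,158),(645,122),(722,367),(570,405),(697,287),(550,325)]
L+= [(0,.077,.076),(0,-.077,.076)];px+=[(567,85),(638,336)]
jig,e=fit("top",L,c(px,o,4),[.5,0,-1.5]);print("jig",jig,np.degrees(jig[2]),e.round(1).tolist())
bl,e=fit("top",rect(.019,.045,.038),c([(303,108),(440,180),(290,512),(150,440)],[405,235],10),[.45,-.2,-2]);print("blank",bl,np.degrees(bl[2]),e.round(1).tolist())
np.save("poses.npy",[plate,jig,bl])
def draw(im,n,s,L):
    q=proj(n,place(s,L))
    return q
out=[]
for n,(x0,y0,x1,y1),k in(("top",(165,185,465,310),2.6),("scene",(220,195,440,330),3.5)):
    im=cv2.resize(cv2.imread(f"pics/{n}0.png")[y0:y1,x0:x1],None,fx=k,fy=k,interpolation=cv2.INTER_CUBIC)
    for s,R in((plate,[rect(.045,.1,.012),rect(.011,.022,.057)]),(jig,[rect(.05,.105,.012),rect(.045,.102,.052)]),(bl,[rect(.019,.045,.038),rect(.019,.045,0)])):
        for r in R:
            q=((proj(n,place(s,r))+.5-[x0,y0])*k-.5)
            cv2.polylines(im,[np.round(q*8).astype(int)],True,(0,255,0),1,cv2.LINE_AA,3)
    print(im.shape);cv2.imwrite(f"pics/ov_{n}.png",im)
E
```

```text
plate [ 0.45176772  0.2622634  -1.21425145] -69.57148310633266 [[0.1, -0.7], [-0.2, -0.0], [-0.1, 0.2], [0.2, -0.1], [-0.2, 0.4], [0.2, 0.1]]
jig [ 0.48778184 -0.00424332 -1.29174851] -74.01173788511458 [[-0.1, -0.4], [-0.1, -0.1], [0.1, -0.4], [1.3, -1.3], [-0.3, -0.0], [0.5, 0.7], [0.2, -0.5], [-0.1, 0.1], [-0.4, 0.8], [-0.5, 1.5]]
blank [ 0.4315583  -0.28816981 -2.01855025] -115.6544099525724 [[-0.1, -0.2], [0.7, -0.4], [0.0, 0.3], [-0.6, 0.4]]
(325, 780, 3)
(472, 770, 3)
```

View pics/ov_top.png

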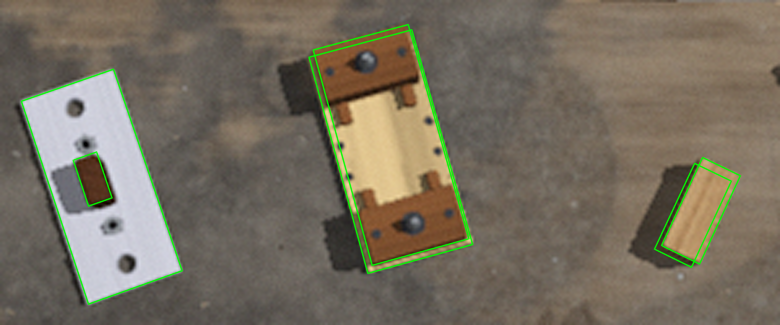

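View pics/ov_scene.png

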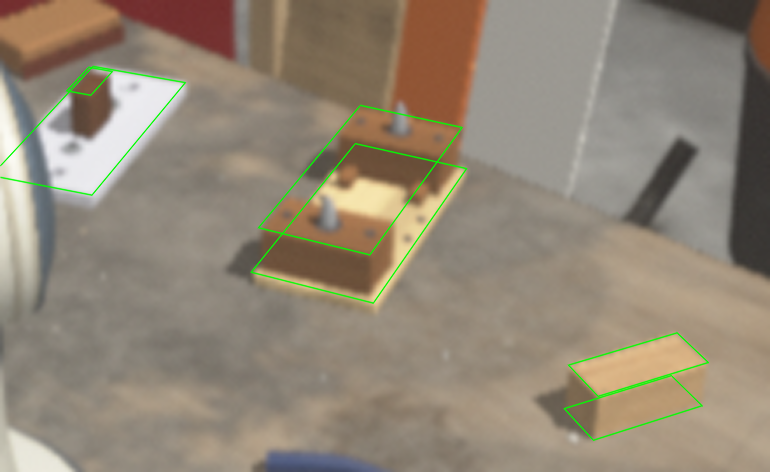

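The top view gives good fits: plate at (0.452, 0.262), jig at (0.488, -0.004) and blank at (0.432, -0.288). The scene overlay agrees to about 2 px. Next I load the blank.

```bash
cat >>h.py <<'E'
def ori(a):  # tool down, closing axis at angle a (rad), choosing the half turn
    y=np.array([np.cos(a),np.sin(a),0]);z=np.array([0,0,-1.]);return np.c_[np.cross(y,z),y,z]
def best(p,a):
    q0=np.array(ctrl.current_q());c=[]
    for k in(0,np.pi):
        q=ctrl.ik(p,ori(a+k))
        if q is not None:c.append((abs(q[5])+0*q0[5],a+k))
    return min(c)[1]
E
python3 - <<'E'
from h import *
plate,jig,bl=np.load("poses.npy")
a=best([*bl[:2],.2],bl[2])
ctrl.goto([*bl[:2],.16],ori(a))
print(ctrl.current_t(),ctrl.current_q())
print(ctrl.move_l([*bl[:2],.005],vel=.12,contact_N=10),ctrl.current_tool_pos())
ctrl.command_gripper(0);print("w",ctrl.current_grip_width()*91,ctrl.current_grasp_force())
ctrl.move_l([*bl[:2],.2],vel=.2)
# jig yaw nearest mod 180
d=(jig[2]-bl[2]+np.pi/2)%np.pi-np.pi/2
ctrl.goto([*jig[:2],.2],ori(a+d)); print(ctrl.current_q(),ctrl.current_grip_width()*91)
cv2.imwrite("pics/b_over.png",ctrl.read_camera("top"))
ctrl.move_l([*jig[:2],.06],vel=.15,contact_N=10)
print(ctrl.move_l([*jig[:2],.0165],vel=.05,contact_N=6),ctrl.current_tool_pos(),ctrl.current_contact_force(),ctrl.current_t())
E
```

```text
3.1583 [-4.02690189e+01  2.35199917e+01  9.58139502e+01  4.84345469e-03
  6.06570185e+01  7.53161902e+01]
False [ 0.43186285 -0.28839642  0.00553247]
w 38.1252436939715 29.99997228384018
[-7.60066873e+00  1.82771631e+01  9.70132609e+01 -2.03200850e-02
  6.47184409e+01  6.65113304e+01] 37.869975353571874
True [ 0.48735135 -0.00418552  0.01671664] [-0.17389082  0.57595818  3.97827567] 9.6583
```

```bash
python3 - <<'E'
from h import *
plate,jig,bl=np.load("poses.npy")
ctrl.command_gripper(.75)
p=ctrl.current_tool_pos();ctrl.move_l([p[0],p[1],.2],vel=.15)
a=best([*plate[:2],.2],plate[2])
print(a, [ (abs(q[5])) for k in (0,np.pi) if (q:=ctrl.ik([*plate[:2],.2],ori(plate[2]+k))) is not None])
ctrl.command_gripper(1)
ctrl.goto([*plate[:2],.16],ori(a))
im=ctrl.read_camera("top");cv2.imwrite("pics/b_in.png",im)
cv2.imwrite("pics/b_inc.png",cv2.resize(im[185:300,275:360],None,fx=5.2,fy=5.2,interpolation=cv2.INTER_CUBIC))
print(ctrl.current_t())
E
```

```text
1.927341207888676 [np.float64(93.15642797562487), np.float64(86.84357202437512)]
14.6417
```

View pics/b_inc.png

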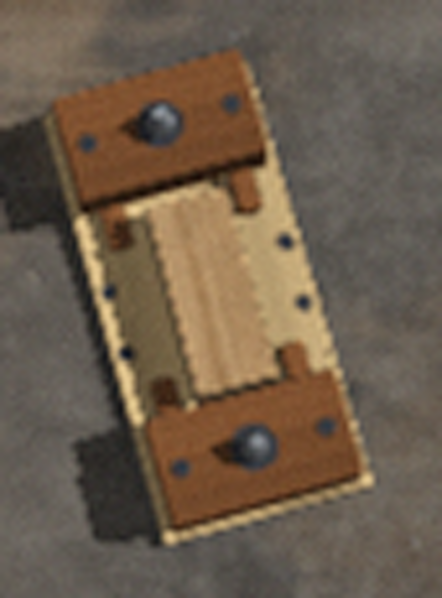

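The blank lies flat in the nest between the blocks. The pins show at about (163,120) and (255,443) in the crop. I refine the jig fit with these readings, grasp the plate and carry it over the jig to check.

```bash
python3 - <<'E'
from h import *
plate,jig,bl=np.load("poses.npy")
L=[(-.045,.102,.052),(.045,.102,.052),(.045,-.102,.052),(-.045,-.102,.052),(.045,-.052,.052),(-.045,-.052,.052),(.05,-.105,.012),(-.05,-.105,.012),(0,.077,.062),(0,-.077,.062)]
px=(np.array([(55,103),(240,50),(362,476),(167,527),(335,372),(147,425),(371,481),(167,543),(160,122),(254,446)])+.5)/5.2-.5+[275,185]
j2,e=fit("top",L,px,jig);print("jig",j2,np.degrees(j2[2]),"old",jig,e.round(1).tolist())
np.save("poses2.npy",[plate,j2,bl]);jig=j2
y=np.array(ctrl.current_eef_rot())[:,1];a=np.arctan2(y[1],y[0])
print(ctrl.move_l([*plate[:2],.017],vel=.1,contact_N=10),ctrl.current_tool_pos())
ctrl.command_gripper(0);print("w",ctrl.current_grip_width()*91,ctrl.current_grasp_force(),ctrl.current_contact_force())
ctrl.move_l([*plate[:2],.2],vel=.15)
d=(jig[2]-plate[2]+np.pi/2)%np.pi-np.pi/2
ctrl.goto([*jig[:2],.16],ori(a+d));ctrl.sleep(.3)
p=ctrl.current_tool_pos();R=np.array(ctrl.current_eef_rot());print(p,ctrl.current_t(),ctrl.current_grip_width()*91)
im=ctrl.read_camera("top");cv2.imwrite("pics/p_over.png",im)
yy=R[:,1];s=[p[0],p[1],np.arctan2(yy[1],yy[0])]
z=p[2]-.005+.0015  # plate top
print("pred",proj("top",place(s,[(-.045,.1,z),(.045,.1,z),(.045,-.1,z),(-.045,-.1,z),(0,.077,z),(0,-.077,z)])).round(2).tolist())
cv2.imwrite("pics/p_overc.png",cv2.resize(im[170:300,255:370],None,fx=4.6,fy=4.6,interpolation=cv2.INTER_CUBIC))
E
```

```text
jig [ 0.48801384 -0.00363442 -1.28496219] -73.62291025833777 old [ 0.48778184 -0.00424332 -1.29174851] [[-0.7, -0.6], [0.2, -0.4], [0.6, -0.1], [1.0, 0.6], [-0.1, -0.6], [-1.0, -0.4], [0.3, 1.1], [-0.6, 0.6], [0.2, -0.2], [0.0, 0.2]]
False [0.45202446 0.26236446 0.01746465]
w 21.719683537690205 29.999927580356598 [-1.19208581  2.13651913  0.22928848]
[ 0.48809732 -0.00290059  0.16009712] 20.0083 22.19410615976698
pred [[346.9, 270.58], [306.91, 281.87], [282.41, 194.7], [321.65, 184.0], [324.03, 266.03], [304.88, 199.14]]
```

View pics/p_overc.png

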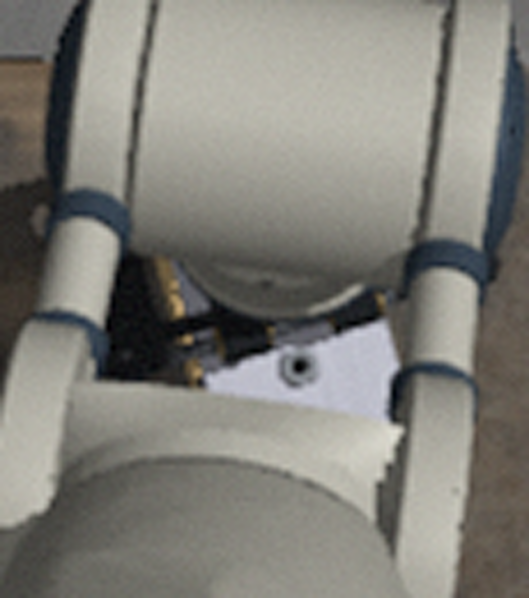

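The arm hides most of the plate. One bush is visible at about (319.6, 249.2), against a predicted (319.4, 249.9), so the alignment is within about 1.5 mm. I apply a small correction and lower under force watch.

```bash
python3 - <<'E'
from h import *
jig=np.load("poses2.npy")[1]
p=ctrl.current_tool_pos();x,y=jig[0]-.0008,jig[1]-.0003
ctrl.move_l([x,y,.105],vel=.1);ctrl.sleep(.2)
print(ctrl.current_tool_pos(),ctrl.current_contact_force(),ctrl.current_wrist_torque())
print(ctrl.move_l([x,y,.0695],vel=.03,contact_N=8),ctrl.current_tool_pos(),ctrl.current_contact_force(),ctrl.current_wrist_torque(),ctrl.current_t())
E
```

```text
[ 0.48762147 -0.0039669   0.10557243] [-0.613212    0.63052886 -5.15930116] [ 0.04759953  0.04519779 -0.00089013]
False [ 0.48734284 -0.003927    0.06966078] [ 0.28463379 -0.35506546 -6.41949666] [0.03452946 0.06871607 0.03876831] 22.2917
```

```bash
python3 - <<'E'
from h import *
p=ctrl.current_tool_pos()
print(ctrl.move_l([p[0],p[1],.066],vel=.01,contact_N=6),ctrl.current_tool_pos(),ctrl.current_contact_force(),ctrl.current_wrist_torque())
ctrl.command_gripper(.8);p=ctrl.current_tool_pos()
ctrl.move_l([p[0],p[1],.25],vel=.12)
ctrl.goto([.263,.567,.25],np.array(ctrl.current_eef_rot()))
t=ctrl.read_camera("top");s=ctrl.read_camera("scene");print(ctrl.current_t())
a=cv2.resize(t[180:300,270:360],None,fx=4.4,fy=4.4,interpolation=cv2.INTER_CUBIC)
b=cv2.resize(s[215:295,285:365],(528,528),interpolation=cv2.INTER_CUBIC)
cv2.imwrite("pics/end.png",cv2.resize(np.hstack([a,b]),None,fx=.86,fy=.86))if False else cv2.imwrite("pics/end.png",np.hstack([a,b[:,:400]]) )
E
```

```text
True [ 0.4874683  -0.00393327  0.06892119] [-0.29868695 -0.46827859  6.22892466] [0.08684596 0.13143511 0.04164035]
27.3833
```

View pics/end.png

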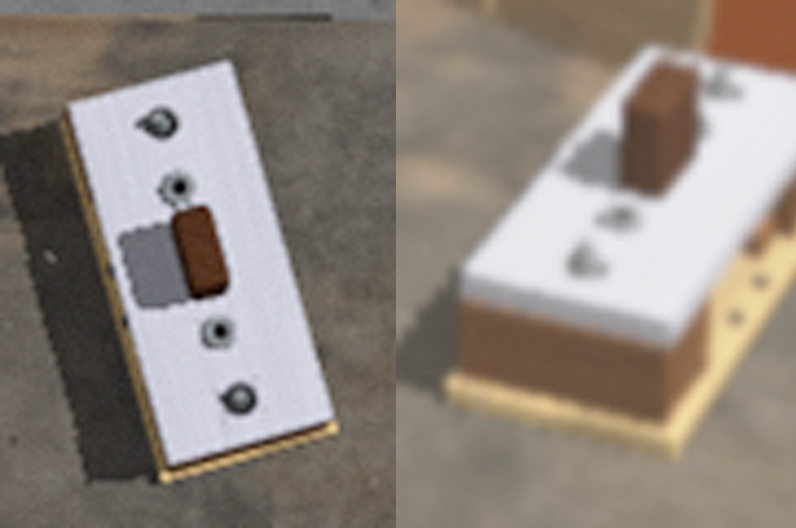

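The plate is seated flush. Both pins stand through its holes, at (160,122) and (240,398) in the left crop, and it lies flat on the end blocks. I hand the job in.

```bash
python3 -c "
from bench import ctrl
print(ctrl.sign_off())"
```

```text
the job is handed in; nothing more can be done
None
```

The blank lies flat in the nest, the plate was held until it sat flush over both pins on the end blocks, and I handed the job in at about 27 s of the 64 s allowed.

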